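# Swing the tap's spout over the orange mug and open the tap

## Robot

A 7-joint arm with a two-finger parallel gripper is mounted at the origin on a cart in front of the work surface, level with it; the furniture and walls round the work are solid. World frame = base frame: x ahead of the robot, y to its left, z up, the work surface at z = 0. Lengths are in mm, angles in rad, forces in N, time in s.
With the tool pointing down it reaches from about 350 to 900 mm from the base axis. Payload 19.9 kg.
Tool frame: the origin (TCP) lies midway between the tips of the shut fingers; the grasp point (between the pads) lies 19 mm behind it; z points along the fingers, y is the line along which they close (so a half turn about z gives the same grasp; the last joint's range is limited). The gripper opens to 94 mm and grips with 3 to 60 N. Pads are 16 mm wide; open, the fingers measure 119 mm over their backs; the gripper's body (75 mm by 177 mm) begins 78 mm behind the grasp point.
Start: joints at [1.135, 0.417, -0.01, 1.614, 0.005, 1.111, -0.053], TCP at [240.381, -576.902, 205.425] pointing down, gripper open.
Joint ranges: [-2.81, 2.81], [-0.39, 2.02], [-1.27, 1.25], [0.06, 2.57], [-1.19, 4.33], [0.19, 2], [-2.82, 2.82]. Speed limits (rad/s): [1.89, 1.89, 2.39, 2.39, 3.01, 3.01, 3.01].

## Interface

Orientations are given as a unit quaternion [w, x, y, z].
In Python, from station import manip gives the robot as it stands. The module is installed in compiled form; this text tells all that it offers.
- The arm moves only by the tool carry_out, never from a script. Its argument "commands" is a list of rows, each a list of 4 numbers: the shift along the tool's x, y, z in m, then the turn about the tool's z in rad. A call has 1 to 12 rows; each row is the pose to reach, as a shift and turn from the pose commanded when the call began, along the tool's axes at that moment; what a row does not reach only later rows make up. A row lasts 1/12 s, in which the tool goes at most 41.7 mm and 7.16 degrees, less where a joint would pass 70% of its speed; a pose out of reach is approached as far as the arm can. A call with a gripper value outside its range is refused whole. "jaw" is the opening, from 0 (shut) to 1 (fully open), set as the call begins (left out, the last holds). The fingers move at their own pace and stop on an object; "grip_force" is the grip in N (left out, the last holds). Time passes only in rows, so rows that repeat a pose let the fingers close. It gives the time, the measured TCP pose, the force, the opening and the grip force at its end, in the units of the state.
- manip.get_obs(): the state, without advancing time (a new reading comes with each control period).
- manip.grab_frame(name): name is "scene" or "top"; returns a dict with "image" (420x560x3 uint8, red, green, blue), "fx", "fy", "cx", "cy" (pixels), "k1" (the pictures are not rectified: a ray, as slopes to the right and down, at radius r is drawn at 1 + k1 r^2 times it, then the intrinsics apply), "position" and "attitude" of the camera in the world. Camera axes: x right, y up, looking along -z (the intrinsics and any distortion apply to the point x, -y, -z); pixel columns grow to the right and rows downward; lengths in mm; the calibration is good to about 2 mm. A picture is of the moment at which its call begins. There is no depth.
- manip.hand_in(): hands the job in; it is judged then, once.
Trained networks look in a picture, given as the dict that the camera call returned (one of the last four; its "shot" number tells which), for a name from the list of things; names that differ only in an ending like _2 or _b are one class to them, and where a whole thing is asked for, a point or a joint stands for the part that bears it (a point fixed in the world has none). Each returns a list of dicts, best first, with "score" (0 to 1); they miss things now and then, are a little off and sometimes report something else, mostly with a low value. They report only what shows in the picture. A call takes as long as a camera call. They do not tell look-alikes from the thing itself.
- manip.spot_in(label, picture): "centre" ([x, y, z] in mm, in the coordinates of the camera as it stood for that picture, good to about 4 mm: the middle of the surface that is visible of it).
- manip.cut_out(label, picture): "pixels" (420x560 bool, what is visible of it).
The state is a dict: "time_s": time; "joints": joint angles; "joint_vel": joint speeds; "tau": joint torques, N m; "eef_pos": TCP position; "tool_rot": TCP orientation; "wrist_force": force on the tool from outside, world axes, zero at the start; "moment": the same for the moment, N m; "width": opening from 0.0 (shut) to 1.0 (fully open); "gripper_force": force on a finger pad.
Only numpy, scipy, OpenCV 4.12 (cv2) and the standard library are available. Lean on these libraries where they do the work, as an engineer would, in place of code of your own. Each camera call takes 0.05 s, during which the arm holds its last target. There are 200 camera calls.

## Task

Get the small counter-top water tap ready to fill the orange mug: with a fingertip push the steel swivel spout round until its outlet is over the middle of the orange mug's mouth, and only then push one arm of the blue T-handle on top of the tap a quarter turn anticlockwise (seen from above), as far as it goes. Do not pinch the spout or the handle between the fingers, and do not move, lift or tip the mug or anything else on the table; the spout must still be over the mug at the end.

Things in the scene. Friction and masses are not known exactly. Their poses are not given: they have to be found in the camera images.
- tap_axis (a point): point on the vertical axis about which both the spout and the T-handle turn, 150 mm above the table, at the height of the spout bar's middle. The tap is a fixed steel pillar (30 mm thick, flange 52 mm) at the front of a white filter base 190 x 130 x 36 mm, which reaches 50 mm from the axis towards the spout side and 140 mm behind it, with a round white canister (diameter 91 mm, top 122 mm above the table) behind the pillar.
- spout (a joint): swivel of the spout, rad, about the vertical axis; grows anticlockwise seen from above; 0 = spout pointing straight away from the canister, stops at -1.4 and +1.4. Turns with light friction (about 1 N at the outlet end) and stays where it is left. Starts somewhere between two vessels.
- spout_outlet (a point): centre of the underside of the spout's downward nozzle, 180 mm from the axis, 122 mm above the table. Nozzle diameter 25 mm.
- spout_mid (a point): point on the centre line of the spout bar, 140 mm from the axis, 150 mm above the table; a good place to push sideways. The bar is level and radial, 16 mm wide and 16 mm high (142 to 158 mm above the table), steel, from the hub (radius 23 mm) to the nozzle.
- valve (a joint): blue T-handle on top of the tap, rad; 0 = closed, opens anticlockwise seen from above to its stop at 1.571 = fully open. Starts closed or nearly so (0 to 0.15). Light friction (about 1.5 N at the arm), stays where it is left.
- valve_arm (a point): point on the centre line of one arm of the T-handle, 45 mm from the axis, 215 mm above the table. The handle is a level bar with two opposite arms, each 65 mm long from the axis, 14 mm wide, 14 mm high (208 to 222 mm above the table), ball ends 19 mm, hub diameter 28 mm. At joint value 0 the bar lies across the direction in which the spout points at its own 0.
- orange_mug: orange mug, loose, 101 mm high, outside diameter 80 mm, wall about 4 mm, with a handle that reaches 73 mm from the mug's middle; origin under the middle of its outline with handle; its -y axis points to the handle. It stands in one of three places under the spout's arc; the white mug and the glass stand in the other two.
- mug_mouth (a point): centre of the orange mug's mouth at rim height, 101 mm above the table, about 180 mm from the tap's axis.
- white_mug: white mug, 86 mm high, 83 mm across, 110 mm with handle, loose, bystander under the spout's arc; origin under the middle of its outline.
- glass: clear waisted tea glass, 88 mm high, 61 mm across, loose, bystander under the spout's arc; origin at the middle of its underside.
- onion: brown onion, 79 mm across, 85 mm high, loose bystander.
- spice: spice jar with a gold-coloured cap, 42 mm across, 96 mm high, loose bystander to the left of the tap.
Mind the look-alikes: they are no part of the job. What is shaped like the orange_mug but purple is not meant.

How it is judged:
By the outcome, as a careful person would: the job done as asked, in the order asked, and still so for the second after the job is handed in, with the robot touching nothing.
It also fails if it takes over 58 s, if anything falls off the work surface, if the arm or the gripper's body presses on something with over 40 N, if the wrist force passes 120 N, or if a joint passes its speed limit or range.

## Working session

There is one attempt and no reset: what is moved stays moved. The work goes in short steps, Python scripts to look and compute and a tool call to move; the robot and the scene stay as the last step left them, time stands still between calls to the robot, and variables do not carry over. Pictures are saved under pics/ and viewed, at most 10 in all, crops included, and the job is handed in when it is done.

Besides the shell and the picture viewer there is one more tool, called after ">>>" as name([rows], argument=value, ...), one row to a line, values as JSON. carry_out: Moves the arm, as the interface text tells. Its arguments: {"type":"object","properties":{"commands":{"type":"array"},"jaw":{"type":"number"},"grip_force":{"type":"number"}},"required":["commands"]}

```bash
mkdir -p pics; cat > h.py <<'E'
import numpy as np, cv2
from scipy.spatial.transform import Rotation as R
from station import manip
def q2R(q): return R.from_quat([q[1],q[2],q[3],q[0]]).as_matrix()
def att(f):
    a=np.array(f["attitude"],float)
    return q2R(a) if a.size==4 else a.reshape(3,3)
def ray(f,u,v):
    d=np.array([(u-f["cx"])/f["fx"],(v-f["cy"])/f["fy"]]); s=d.copy()
    for _ in range(20): s=d/(1+f["k1"]*(s@s))
    return att(f)@np.array([s[0],-s[1],-1.])
def at_z(f,u,v,z):
    p=np.array(f["position"],float); r=ray(f,u,v); return p+r*(z-p[2])/r[2]
def proj(f,P):
    c=att(f).T@(np.array(P,float)-np.array(f["position"])); s=np.array([c[0],-c[1]])/-c[2]
    s=s*(1+f["k1"]*(s@s)); return s*[f["fx"],f["fy"]]+[f["cx"],f["cy"]]
def world(f,c): return att(f)@np.array(c)+np.array(f["position"])
def save(f,n): cv2.imwrite("pics/"+n,f["image"][:,:,::-1])
E
python3 - <<'E'
from h import *
np.set_printoptions(precision=1,suppress=True)
o=manip.get_obs(); print(o)
for n in("scene","top"):
    f=manip.grab_frame(n); save(f,n+"0.png"); print(n,f["position"],f["attitude"],f["fx"],f["k1"])
    for l in["spout","spout_outlet","spout_mid","valve","valve_arm","orange_mug","mug_mouth","white_mug","glass","onion","spice","tap_axis"]:
        try: print(l,[(round(d["score"],2),world(f,d["centre"])) for d in manip.spot_in(l,f)[:3]])
        except Exception as e: print(l,e)
E
```

```text
{'time_s': 0.0, 'joints': array([ 1.1,  0.4, -0. ,  1.6,  0. ,  1.1, -0.1]), 'joint_vel': array([ 0.,  0., -0., -0., -0.,  0.,  0.]), 'tau': array([  0. , -85.1,   0.6, -42.6,  -0. ,   0. ,   0. ]), 'eef_pos': array([ 240.2, -576.6,  204.8]), 'tool_rot': array([-0. ,  1. ,  0.2, -0. ]), 'wrist_force': array([-0.3, -0.4, -0.2]), 'moment': array([0., 0., 0.]), 'gripper_force': 0.0, 'width': 0.9992880945663752}
scene [ 41.  741.7 847.8] [-0.4 -0.1  0.3  0.9] 406.4704188399182 -0.07821457454562666
spout [(0.89, array([510.3, 207. , 157. ])), (0.59, array([444.2, 600.2,  55.4]))]
spout_outlet [(0.66, array([511.8, 213.4, 156.1]))]
spout_mid [(0.76, array([506.9, 215.5, 154.1]))]
valve [(0.9, array([576. , 259.7, 223.3])), (0.44, array([616.3, 436.5,  70.5]))]
valve_arm [(0.74, array([572.9, 258.1, 224.9]))]
orange_mug [(0.94, array([242.9, 344.5,  61.6])), (0.67, array([398. , 266.7,  63.4]))]
mug_mouth [(0.88, array([244.8, 347.2,  67.1])), (0.64, array([398.8, 269.3,  65. ])), (0.57, array([464.4, 405.4,  57. ]))]
white_mug [(0.96, array([443.5, 136.5,  55.6])), (0.7, array([446.5, 598.
[... 495 characters left out ...]
153.1]))]
valve [(0.61, array([578.6, 251.9, 219.9]))]
valve_arm [(0.98, array([580.8, 254.9, 224.9])), (0.57, array([467.9, 404.9,  58.3]))]
orange_mug [(0.93, array([230.1, 355.1,  11.9])), (0.69, array([398.3, 258. ,   8.7])), (0.23, array([623.6, 425.6,  89.5]))]
mug_mouth [(0.92, array([231.1, 353.4,  15.4])), (0.68, array([461. , 114.9,  26.3])), (0.58, array([395.7, 259.1,  10.9]))]
white_mug [(0.71, array([461.3, 115. ,  26.8])), (0.55, array([503.8, 205.3, 157.6]))]
glass [(0.83, array([470.9, 407. ,  58.2]))]
onion [(0.87, array([457.4, 589.5,  55.9]))]
spice [(0.97, array([621.5, 426.5,  91.5]))]
tap_axis [(0.82, array([587.5, 250.2, 111.3])), (0.51, array([506.9, 204.7, 157.9]))]
```

View pics/scene0.png

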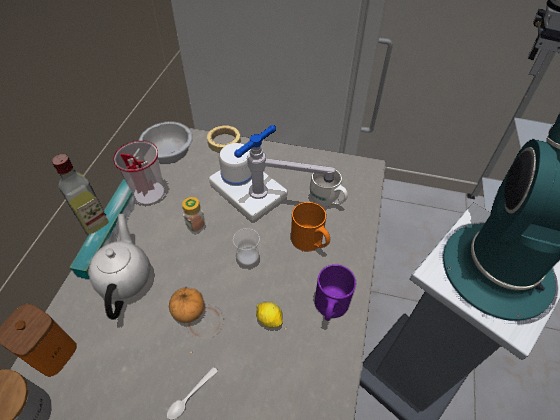

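View pics/top0.png

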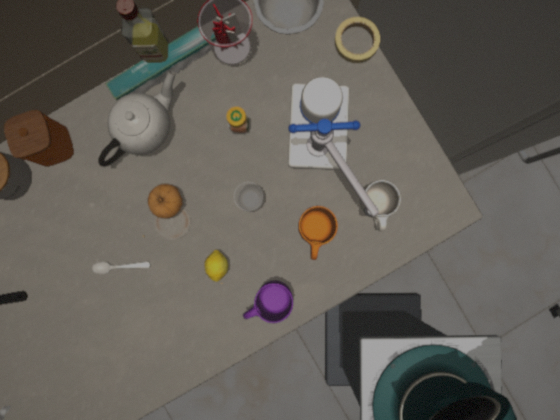

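The top view shows the tap hub near (325,128), with the spout running to a nozzle at about (375,210) over the white mug. The orange mug is at (318,226) and the purple look-alike at (273,300). The spout has to go clockwise, and I'll measure by how much.

```bash
cat > meas.py <<'E'
from h import *
from scipy.optimize import least_squares, minimize
np.set_printoptions(precision=1,suppress=True)
def hue(f,lo,hi,s=120,v=50):
    h=cv2.cvtColor(f["image"],cv2.COLOR_RGB2HSV); return cv2.inRange(h,(lo,s,v),(hi,255,255))
def circ(f,x,y,z,r):
    t=np.linspace(0,2*np.pi,60); return [proj(f,(x+r*np.cos(a),y+r*np.sin(a),z)) for a in t]
def big(m):
    n,l,s,c=cv2.connectedComponentsWithStats(m); return (l==1+np.argmax(s[1:,4])).astype(np.uint8)
def mug(F):
    M=[]
    for f in F:
        # keep only comps near (398,262)
        m=hue(f,3,18,150,70); n,l,s,c=cv2.connectedComponentsWithStats(m)
        u,v=proj(f,(398,260,60)); k=min((i for i in range(1,n) if s[i,4]>200),key=lambda i:np.hypot(*(c[i]-[u,v])))
        m=(l==k).astype(np.uint8); m=cv2.morphologyEx(cv2.morphologyEx(m,cv2.MORPH_CLOSE,np.ones((9,9))),cv2.MORPH_OPEN,cv2.getStructuringElement(cv2.MORPH_ELLIPSE,(17,17)))
        M.append(m)
    def cost(p,ms=None):
        e=0
        for f,m in zip(F,M) if ms is None else [ms]:
            h=cv2.convexHull((np.array(circ(f,*p,101,40)+circ(f,*p,3,37))*16).astype(np.int32))
            im=np.zeros_like(m); cv2.fillPoly(im,[h],1,shift=4); e+=(im!=m).sum()
        return e
    o=dict(method="Nelder-Mead",options=dict(initial_simplex=[[398,260],[410,260],[398,272]]))
    return minimize(cost,[398,260],**o),[minimize(cost,[398,260],args=((f,m),),**o).x for f,m in zip(F,M)]
def handle(f):
    m=hue(f,100,125,150,60); m=big(m); P=np.argwhere(m)[:,::-1].astype(float)
    return m,P
def valve(F):
    out=[]
    for f in F:
        m,P=handle(f); W=np.array([at_z(f,u,v,215)[:2] for u,v in P])
        c=W.mean(0); w,V=np.linalg.eigh(np.cov(W.T)); d=V[:,1]; s=(W-c)@d
        out.append((c+d*(s.min()+s.max())/2,np.degrees(np.arctan2(d[1],d[0])),s.max()-s.min()))
    return out
E
python3 - <<'E'
from meas import *
F=[manip.grab_frame("scene"),manip.grab_frame("top")]
r,e=mug(F); print("mug",r.x,r.fun,e)
print("valve",valve(F))
for f in F:
    for l in("spout","spout_outlet"):
        d=manip.cut_out(l,f)[0]; m=d["pixels"]; P=np.argwhere(m)[:,::-1]
        W=np.array([at_z(f,u,v,158)[:2] for u,v in P]); c=W.mean(0); w,V=np.linalg.eigh(np.cov(W.T)); dd=V[:,1]; s=(W-c)@dd
        print(l,d["score"],len(P),c,c+dd*s.min(),c+dd*s.max(),np.degrees(np.arctan2(dd[1],dd[0])))
f=F[1]
# base white corners at z=36
for uv in[(291,84),(349,86),(290,167),(348,168)]: print(uv,at_z(f,*uv,36))
x0,y0=280,70; print()
c=f["image"][60:260,230:430]; cv2.imwrite("pics/crop1.png",cv2.resize(c[:,:,::-1],None,fx=3,fy=3,interpolation=cv2.INTER_CUBIC))
E
```

```text
mug [399.1 260.4] 254.0 [array([400.1, 261.9]), array([397.7, 259.2])]
valve [(array([582.4, 253.1]), np.float64(93.74289655638573), np.float64(136.04214142758883)), (array([579.6, 252.8]), np.float64(92.92611909727057), np.float64(127.2693143807897))]
spout 0.86 906 [507.9 221.9] [594.5 278.6] [414.4 160.5] -146.7396896666151
spout_outlet 0.84 737 [503.2 219.8] [588.3 278.7] [415.3 159.1] -145.34426823815096
spout 0.74 840 [499.5 204.1] [586.3 263.5] [419.5 149.3] -145.61722313080682
spout_outlet 0.55 969 [500.5 205.2] [588.5 266.3] [418.7 148.5] -145.24498044789516
(291, 84) [717.1 311.6  36. ]
(349, 86) [712.2 181.8  36. ]
(290, 167) [529.5 314.6  36. ]
(348, 168) [526.9 186.8  36. ]
```

View pics/crop1.png

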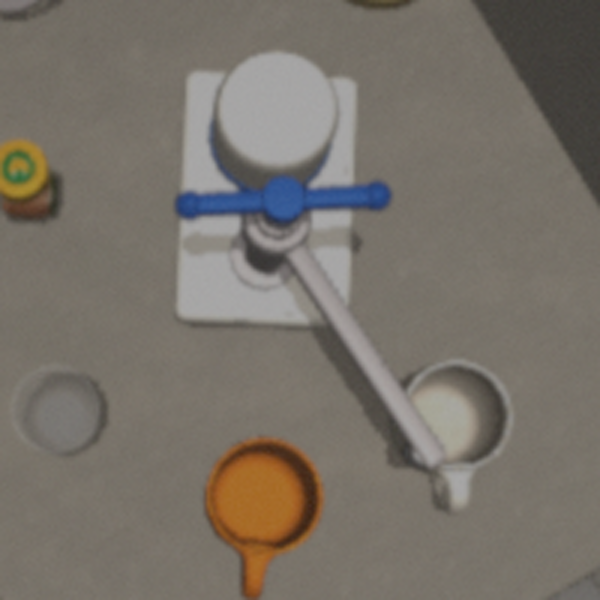

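```bash
python3 - <<'E'
from h import *
np.set_printoptions(precision=4,suppress=True)
o=manip.get_obs(); M=q2R(o["tool_rot"]); print(o["eef_pos"],M)
for p in [(300,-440,205),(470,100,205)]: print(M.T@(np.array(p)-o["eef_pos"]))
E
```

```text
[ 240.3936 -576.9164  205.4315] [[ 0.9231  0.3847 -0.    ]
 [ 0.3847 -0.9231  0.    ]
 [-0.     -0.0001 -1.    ]]
[ 107.6862 -103.4539    0.4338]
[ 472.3212 -536.5143    0.4455]
```

>>> carry_out([
  [0.472,-0.536,0,0.395],
  [0.472,-0.536,0,0.395],
  [0.472,-0.536,0,0.395],
  [0.472,-0.536,0,0.395],
  [0.472,-0.536,0,0.395],
  [0.472,-0.536,0,0.395],
  [0.472,-0.536,0,0.395],
  [0.472,-0.536,0,0.395],
  [0.472,-0.536,0,0.395],
  [0.472,-0.536,0,0.395],
  [0.472,-0.536,0,0.395],
  [0.472,-0.536,0,0.395],
], jaw=0)

```text
time_s: 2.6
eef_pos: [400.6, -103.5, 205.8]
tool_rot: [0.0, 1.0, -0.0, 0.0]
wrist_force: [2.8, -1.0, 0.0]
width: 0.185
gripper_force: 0.0
```

>>> carry_out([
  [0.07,-0.2,0,0],
  [0.07,-0.2,0,0],
  [0.07,-0.2,0,0],
  [0.07,-0.2,0,0],
  [0.07,-0.2,0,0],
  [0.07,-0.2,0,0],
  [0.07,-0.2,0.03,0],
  [0.07,-0.2,0.067,0],
  [0.07,-0.2,0.067,0],
  [0.07,-0.2,0.067,0],
  [0.07,-0.2,0.067,0],
  [0.07,-0.2,0.067,0],
])

```text
time_s: 3.6
eef_pos: [471.5, 94.6, 140.4]
tool_rot: [-0.0, 1.0, -0.0, 0.001]
wrist_force: [-0.3, 0.4, 0.3]
width: 0.006
gripper_force: 0.0
```

```bash
python3 - <<'E'
from h import *
o=manip.get_obs(); print(o["eef_pos"],o["tool_rot"],o["wrist_force"],o["width"])
f=manip.grab_frame("scene"); c=f["image"][80:300,200:450]; cv2.imwrite("pics/s2.png",cv2.resize(c[:,:,::-1],None,fx=2.5,fy=2.5))
A=np.array([580,252.5]); C=25/2+8+1
for th in np.radians([214.5,205,196,188,182,177.5]):
    e=np.array([np.cos(th),np.sin(th)]); n=np.array([-np.sin(th),np.cos(th)])  # ccw normal: finger side
    h=12.5*abs(n[1])+8*abs(n[0])+8   # support function of finger box
    print(np.degrees(th),A+145*e+h*n)
E
```

```text
[471.49917131  94.61433964 140.37204662] [-1.30287385e-04  9.99999208e-01 -2.69280736e-04  1.22271197e-03] [-0.25567637  0.37532636  0.33706897] 0.005602817866430103
214.50000000000003 [473.43435841 151.55396475]
205.0 [458.1829443  170.63828942]
196.0 [446.74195595 191.17251218]
188.0 [439.40220153 211.03732079]
182.0 [435.81324782 226.68064515]
177.5 [434.22910817 238.00758556]
```

View pics/s2.png

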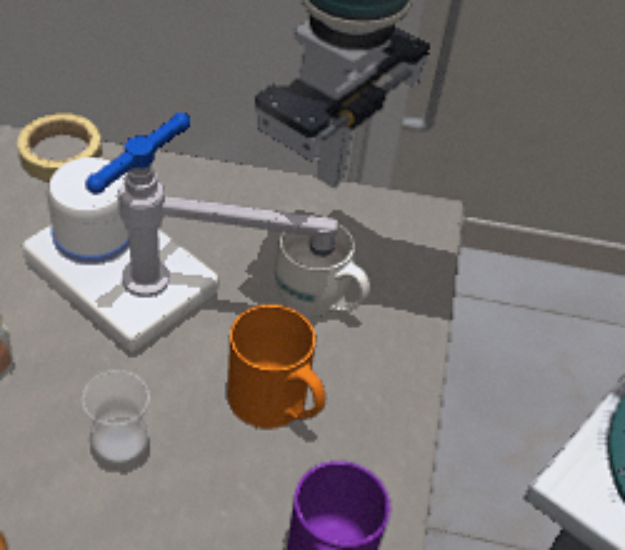

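The closed finger stands on the free (-y) side of the spout, beside the white mug's rim and above it. Next I push round the arc, stopping short to check.

>>> carry_out([
  [0.002,-0.025,0,0],
  [0.002,-0.045,0,0],
  [0.002,-0.052,0,0],
  [-0.002,-0.059,0,0],
  [-0.007,-0.067,0,0],
  [-0.012,-0.075,0,0],
  [-0.017,-0.083,0,0],
  [-0.021,-0.09,0,0],
  [-0.025,-0.097,0,0],
  [-0.028,-0.104,0,0],
  [-0.03,-0.11,0,0],
  [-0.031,-0.114,0,0],
])

```text
time_s: 4.65
eef_pos: [439.1, 209.3, 138.5]
tool_rot: [-0.0, 1.0, 0.0, -0.0]
wrist_force: [0.4, -1.3, -0.1]
width: 0.009
gripper_force: 0.5
```

>>> carry_out([
  [0,-0.003,0,0],
  [0,-0.003,0,0],
])

```text
time_s: 4.82
eef_pos: [439.3, 212.1, 138.4]
tool_rot: [-0.0, 1.0, 0.0, -0.0]
wrist_force: [0.5, -0.8, -0.5]
width: 0.003
gripper_force: 0.0
```

```bash
python3 - <<'E'
from meas import *
o=manip.get_obs(); print(o["eef_pos"],o["wrist_force"])
F=[manip.grab_frame("scene"),manip.grab_frame("top")]
r,e=mug(F); print("mug",r.x,e,valve(F))
for f,n in zip(F,"st"):
    for l in("spout","spout_outlet"):
      for d in manip.spot_in(l,f)[:2]: print(n,l,round(d["score"],2),world(f,d["centre"]))
ims=[]
for f in F:
    u,v=proj(f,(460,250,130)).astype(int); c=f["image"][v-60:v+60,u-60:u+60]; ims.append(cv2.resize(c[:,:,::-1],(400,400),interpolation=cv2.INTER_CUBIC)); print(u,v)
cv2.imwrite("pics/s3.png",np.hstack(ims))
E
```

```text
[439.3 212.1 138.4] [ 0.5 -0.8 -0.5]
mug [398.8 262.5] [array([399.9, 262.1]), array([397. , 261.5])] [(array([582.3, 253.1]), np.float64(93.73824799446619), np.float64(136.04186963922734)), (array([579.6, 252.7]), np.float64(92.80025432108636), np.float64(127.15458734429913))]
s spout 0.76 [496.1 243.1 161. ]
s spout_outlet 0.68 [497.1 243.7 160.4]
t spout 0.94 [536.7 245.3 157.6]
t spout_outlet 0.59 [538.8 245.6 155.6]
293 190
322 194
```

View pics/s3.png

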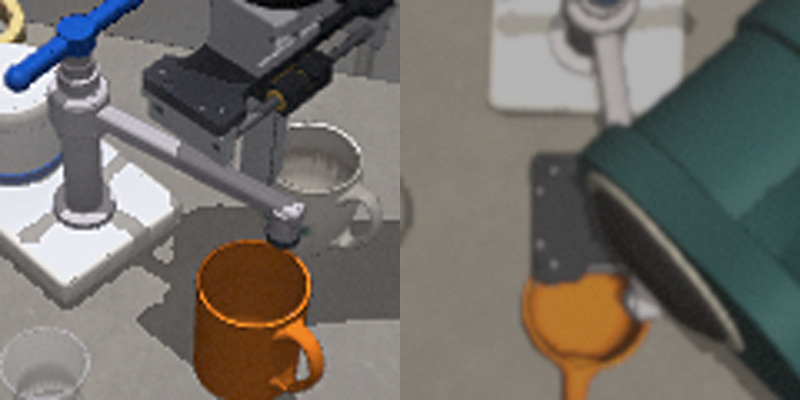

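The spout is being pushed cleanly: the nozzle is still right of the orange mug's mouth (left panel at (286,235)), and nothing else has moved. I keep pushing.

>>> carry_out([
  [-0.001,-0.007,0,0],
  [-0.002,-0.013,0,0],
  [-0.003,-0.018,0,0],
  [-0.004,-0.021,0,0],
  [-0.004,-0.021,0,0],
  [-0.004,-0.021,0,0],
])

```text
time_s: 5.62
eef_pos: [435.3, 232.9, 138.5]
tool_rot: [-0.0, 1.0, 0.0, -0.0]
wrist_force: [0.1, -1.2, 0.8]
width: 0.005
gripper_force: 0.0
```

```bash
python3 - <<'E'
from meas import *
o=manip.get_obs(); print(o["eef_pos"],o["wrist_force"])
f=manip.grab_frame("scene"); im=f["image"].copy()
print(mug([f])[0].x)
c=cv2.resize(im[140:260,240:360,::-1],(600,600),interpolation=cv2.INTER_CUBIC)
A=np.array([580,252.5])
for k,(t,col) in enumerate([(180,(255,0,0)),(177.15,(0,255,0))]):
    e=np.array([np.cos(np.radians(t)),np.sin(np.radians(t))])
    P=np.array([proj(f,(*(A+180*e+12.5*np.array([np.cos(a),np.sin(a)])),122)) for a in np.linspace(0,6.283,40)])
    cv2.polylines(c,[((P-[240,140])*5).astype(np.int32)],True,col,1)
    P=np.array([proj(f,(*(A+r*e),158)) for r in(23,180)]); cv2.polylines(c,[((P-[240,140])*5).astype(np.int32)],False,col,1)
P=np.array(circ(f,398.8,261.5,101,40)); cv2.polylines(c,[((P-[240,140])*5).astype(np.int32)],True,(255,255,0),1)
cv2.imwrite("pics/s4.png",c)
E
```

```text
[435.3 232.9 138.5] [ 0.1 -1.2  0.8]
[394.6 267. ]
```

View pics/s4.png

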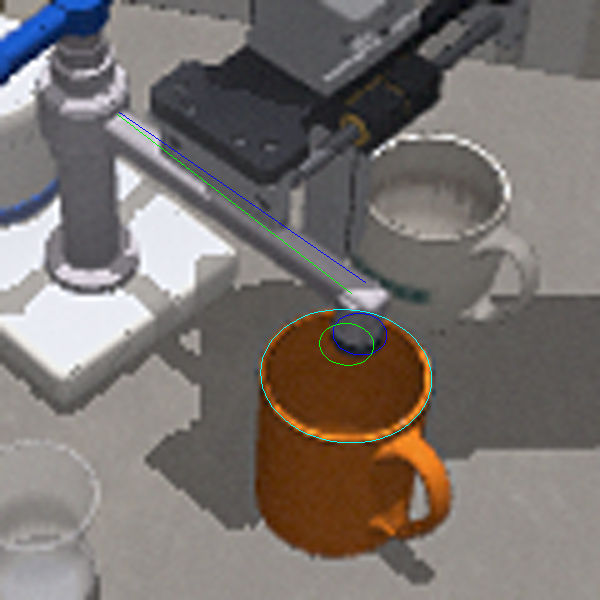

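The nozzle (359,331) matches the 180° overlay, and the mug rim matches its fitted circle. About 3° more centres it, which is 7 mm at the finger.

>>> carry_out([
  [0,-0.003,0,0],
  [-0.001,-0.006,0,0],
  [-0.001,-0.0075,0,0],
  [-0.001,-0.0075,0,0],
  [-0.001,-0.0075,0,0],
])

```text
time_s: 6.08
eef_pos: [434.5, 240.2, 138.5]
tool_rot: [-0.0, 1.0, 0.0, -0.0]
wrist_force: [0.0, 0.9, -0.1]
width: 0.006
gripper_force: 0.0
```

>>> carry_out([
  [0.002,0.03,0,0],
  [0.002,0.06,0,0],
  [0.002,0.07,0,0],
  [0.002,0.07,-0.04,0],
  [0.002,0.07,-0.067,0],
  [0.002,0.07,-0.067,0],
  [0.002,0.07,-0.067,0],
  [0.002,0.12,-0.067,0],
  [0.002,0.16,-0.067,0],
  [0.002,0.16,-0.067,0],
  [0.002,0.16,-0.067,0],
])

```text
time_s: 7.0
eef_pos: [436.0, 77.2, 204.5]
tool_rot: [0.0, 1.0, -0.002, -0.001]
wrist_force: [0.8, -0.1, -0.2]
width: 0.003
gripper_force: 0.0
```

```bash
python3 - <<'E'
from meas import *
o=manip.get_obs(); print(o["time_s"],o["eef_pos"],o["wrist_force"])
F=[manip.grab_frame("scene"),manip.grab_frame("top")]
r,e=mug([F[0]]); print(r.x); ims=[]
A=np.array([580,252.5]); t=np.radians(177.15); ee=np.array([np.cos(t),np.sin(t)])
for f in F:
    u,v=proj(f,(430,255,110)).astype(int); o0=np.array([u-40,v-40])
    c=cv2.resize(f["image"][v-40:v+40,u-40:u+40,::-1],(400,400),interpolation=cv2.INTER_CUBIC)
    L=[circ(f,398.8,261.5,101,40),circ(f,*(A+180*ee),122,12.5),[proj(f,(*(A+r*ee),158)) for r in(23,180)]]
    for P,col in zip(L,[(255,255,0),(0,255,0),(0,255,0)]): cv2.polylines(c,[((np.array(P)-o0+.5)*5).astype(np.int32)],False,col,1)
    ims.append(c)
cv2.imwrite("pics/s5.png",np.hstack(ims))
E
```

```text
7.0 [436.   77.2 204.5] [ 0.8 -0.1 -0.2]
[386.5 276.4]
```

View pics/s5.png

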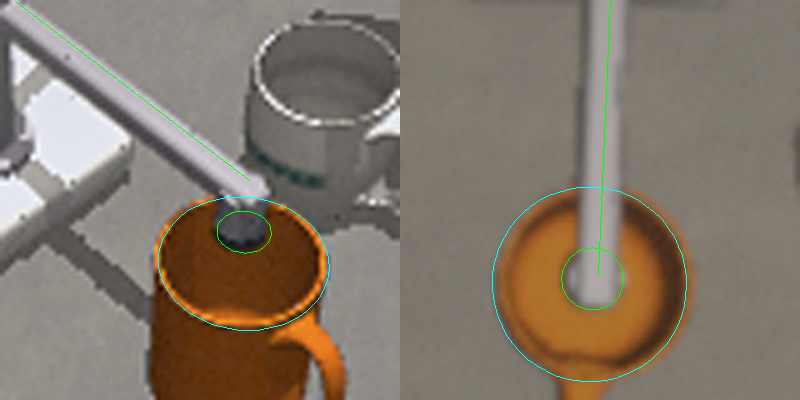

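Spout is centred over the orange mug: the nozzle is at x≈596 in the right panel and the mouth centre is at x≈595. Now the valve: I approach the near (-y) arm from the robot side.

>>> carry_out([
  [0.04,-0.03,0,0],
  [0.07,-0.06,0,0],
  [0.1,-0.09,0,0],
  [0.109,-0.12,0,0],
  [0.109,-0.126,0,0],
  [0.109,-0.126,0,0],
  [0.109,-0.126,0,0],
  [0.109,-0.126,0,0],
])

```text
time_s: 7.77
eef_pos: [545.0, 205.5, 205.2]
tool_rot: [0.0, 1.0, -0.0, -0.0]
wrist_force: [0.8, -0.5, -0.5]
width: 0.003
gripper_force: 0.0
```

>>> carry_out([
  [0.012,0,0,0],
  [0.02,0.001,0,0],
  [0.025,0.002,0,0],
  [0.03,0.0025,0,0],
  [0.036,0.003,0,0],
  [0.042,0.003,0,0],
  [0.048,0.002,0,0],
  [0.054,0,0,0],
  [0.06,-0.003,0,0],
  [0.066,-0.006,0,0],
  [0.071,-0.011,0,0],
  [0.075,-0.015,0,0],
])

```text
time_s: 8.77
eef_pos: [621.2, 221.5, 205.4]
tool_rot: [-0.0, 1.0, -0.0, 0.0]
wrist_force: [-2.3, -0.7, -0.3]
width: 0.004
gripper_force: 1.1
```

>>> carry_out([
  [0.003,-0.004,0,0],
  [0.005,-0.008,0,0],
  [0.007,-0.012,0,0],
  [0.007,-0.015,0,0],
  [0.007,-0.015,0,0],
])

```text
time_s: 9.18
eef_pos: [627.4, 233.1, 205.2]
tool_rot: [0.003, 1.0, -0.001, -0.001]
wrist_force: [-9.4, -17.3, 7.4]
width: 0.001
gripper_force: 9.0
```

```bash
python3 - <<'E'
from meas import *
o=manip.get_obs(); print(o["time_s"],o["eef_pos"],o["wrist_force"])
print(valve([manip.grab_frame("scene")]))
E
```

```text
9.1833 [627.4 233.1 205.2] [ -9.4 -17.3   7.4]
[(array([583.4, 253.3]), np.float64(178.02388204746524), np.float64(133.33966053338133))]
```

The force has risen to about 18 N at the expected position, so the handle is at its stop. I back off and check.

>>> carry_out([
  [0,0.02,0,0],
  [0,0.05,-0.02,0],
  [-0.01,0.08,-0.06,0],
  [-0.03,0.12,-0.06,0],
  [-0.06,0.16,-0.06,0],
  [-0.1,0.2,-0.06,0],
  [-0.14,0.23,-0.06,0],
  [-0.17,0.26,-0.06,0],
  [-0.19,0.28,-0.06,0],
  [-0.19,0.28,-0.06,0],
  [-0.19,0.28,-0.06,0],
])

```text
time_s: 10.15
eef_pos: [434.9, -47.4, 266.1]
tool_rot: [0.001, 1.0, -0.002, 0.001]
wrist_force: [0.4, 0.2, 0.7]
width: 0.005
gripper_force: 0.0
```

```bash
python3 - <<'E'
from meas import *
o=manip.get_obs(); print(o["time_s"],o["eef_pos"],o["wrist_force"],o["joint_vel"])
F=[manip.grab_frame("scene"),manip.grab_frame("top")]; print(valve(F))
cv2.imwrite("pics/end.png",np.hstack([cv2.resize(F[0]["image"][110:260,210:360,::-1],(400,400)),cv2.resize(F[1]["image"][70:270,230:430,::-1],(400,400))]))
E
```

```text
10.15 [434.9 -47.4 266.1] [0.4 0.2 0.7] [-0.1  0.1 -0.1 -0.1  0.  -0.  -0.1]
[(array([586.1, 253. ]), np.float64(177.1067219841182), np.float64(130.60182705224258)), (array([579.4, 252.9]), np.float64(177.24650191295277), np.float64(127.26686935699493))]
```

View pics/end.png

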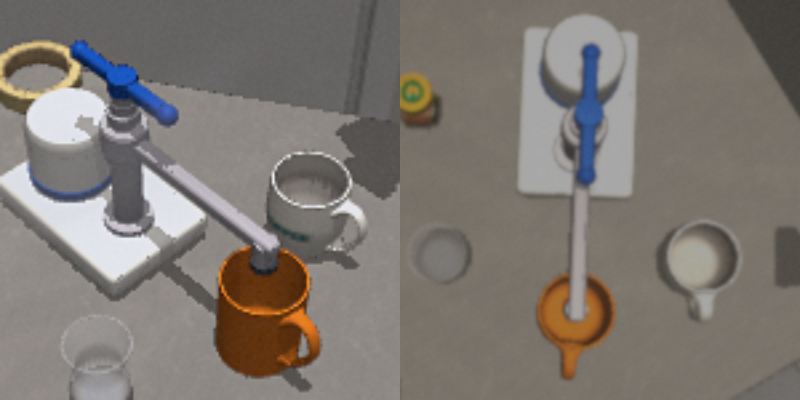

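The spout is still over the mug and the handle is roughly in line with the spout. I compare its angle with the base direction, to be sure it is at the stop.

```bash
python3 - <<'E'
from meas import *
f=manip.grab_frame("top"); g=cv2.cvtColor(f["image"],cv2.COLOR_RGB2GRAY).astype(float); g=cv2.GaussianBlur(g,(3,3),0)
for rows,c0 in[(range(130,162),290),(range(92,164),290),(range(95,120),348),(range(130,160),348)]:
    P=[]
    for v in rows:
        d=np.abs(np.diff(g[v,c0-7:c0+8])); d=d*(d>d.max()*.5); P.append(at_z(f,c0-7+.5+(d*np.arange(14)).sum()/d.sum(),v,36)[:2])
    P=np.array(P); vx,vy,*_=cv2.fitLine(P.astype(np.float32),cv2.DIST_HUBER,0,.01,.01).ravel(); print(c0,np.degrees(np.arctan2(vy,vx))%180,P.mean(0))
print(valve([f]))
E
```

```text
290 177.26053 [577.5 316.3]
290 177.21783 [618.1 314.3]
348 2.2548993 [664.1 187. ]
348 178.62428 [579.4 189.7]
[(array([579.4, 253. ]), np.float64(177.20399094503537), np.float64(127.27019704019287))]
```

```bash
python3 -c "
from station import manip
print(manip.hand_in())"
```

```text
the job is handed in; nothing more can be done
None
```

I handed the job in: the spout outlet is over the middle of the orange mug's mouth (about 2–3 mm off at most), and the handle was then pushed a quarter turn anticlockwise to its stop; the camera views show nothing else moved.

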